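Fit the bottle carrier on the tilted paint mixer

ROBOT

A 7-joint arm with a two-finger parallel gripper is mounted at the origin on the work surface. World frame = base frame: x ahead of the robot, y to its left, z up, the work surface at z = 0. Lengths are in m, angles in rad, forces in N, time in s.
With the tool pointing down it reaches from about 0.35 to 0.9 m from the base axis. Payload 7.2 kg.
Tool frame: the origin (TCP) lies at the very end of the fingers, on their centre line; the grasp point (between the pads) lies 19 mm behind it; z points along the fingers, y is the line along which they close (so a half turn about z gives the same grasp; the last joint's range is limited). The gripper opens to 85 mm and grips with 20 to 120 N. Pads are 22 mm wide; open, the fingers measure 114 mm over their backs; the gripper's body (76 mm by 85 mm) begins 54 mm behind the grasp point. The pads swing forward as they close: fully open they stand 13 mm farther back than shut.
Start: joints at [1.079, 0.411, -0.013, 1.596, 0.006, 1.134, -0.082], TCP at [0.257, -0.57, 0.231] pointing down, gripper open.
Joint ranges: [-2.95, 2.95], [-0.29, 1.99], [-1.47, 1.44], [0.14, 2.54], [-1.03, 4.17], [0.13, 1.85], [-2.86, 2.86]. Speed limits (rad/s): [2.39, 2.39, 3.01, 3.01, 3.14, 3.14, 3.14].

INTERFACE

Orientations are given as a unit quaternion [x, y, z, w].
In Python, from bench import * gives the robot as it stands.
- The arm moves only by the tool carry_out, never from a script. Its argument "increments" is a list of rows, each a list of 5 numbers: the shift along the tool's x, y, z in cm, then the turn about the tool's z in degrees, then the opening, from -1 (shut) to 1 (fully open). In form: [[dx, dy, dz, turn, jaw], ...]. A call has 1 to 12 rows; each row is the pose to reach, as a shift and turn from the pose commanded when the call began, along the tool's axes at that moment; what a row does not reach only later rows make up. A row lasts 1/10 s, in which the tool goes at most 50 mm and 8.59 degrees, less where a joint would pass 70% of its speed; a pose out of reach is approached as far as the arm can. A call with a gripper value outside its range is refused whole. The fingers move at their own pace and stop on an object; the grip force is fixed at half the most. Time passes only in rows, so rows that repeat a pose let the fingers close. It gives the time, the measured TCP pose, the force and the opening at its end, in the units of the state.
- get_obs(): the state, without advancing time (a new reading comes with each control period).
- snapshot(name): name is "scene" or "side" or "wrist"; returns the picture (420x560x3 uint8, blue, green, red); there is no depth.
- camera_params(name): a dict with "K" (3x3 intrinsics, pixels), "view" (4x4, takes a point from world to camera coordinates). Camera axes: x right, y down, z forward; pixel columns grow to the right and rows downward; lengths in m; the calibration is good to about 2 mm. A picture is of the moment at which its call begins: read the wrist's pose just before it. camera_params takes no time and is no camera call; for the wrist camera it gives the pose at the moment of the call.
- sign_off(): hands the job in, once; it reports no verdict.
Trained networks look in the newest picture that a camera, given by its name, has taken for a name from the list of things; names that differ only in an ending like _2 or _b are one class to them, and where a whole thing is asked for, a point or a joint stands for the part that bears it (a point fixed in the world has none). Each returns a list of dicts, best first, with "p" (0 to 1); they miss things now and then, are a little off and sometimes report something else, mostly with a low value. They report only what shows in the picture. A call takes as long as a camera call. They do not tell look-alikes from the thing itself.
- cut_out(label, camera): "pixels" (420x560 bool, what is visible of it).
- landmark_of(label, camera): "xyz" ([x, y, z] in m, in the coordinates of the camera as it stood for that picture, good to about 4 mm: a listed point, or the origin of a listed thing).
The state is a dict: "time_s": time; "joint_pos": joint angles; "dq": joint speeds; "joint_efforts": joint torques, N m; "tool_pos": TCP position; "ee_rot": TCP orientation; "ft_force": force on the tool from outside, world axes, zero at the start; "moment": the same for the moment, N m; "width": opening from 0.0 (shut) to 1.0 (fully open).
Only numpy, scipy, OpenCV 4.12 (cv2) and the standard library are available. Lean on these libraries where they do the work, as an engineer would, in place of code of your own. Each camera call takes 0.05 s, during which the arm holds its last target. There are 200 camera calls.

TASK

Fit the loose bottle carrier onto the tilted spindle of the paint mixer: turn it so that the flat in its bore matches the flat on the spindle, slide it fully home against the spindle's shoulder and let go. Leave the bottle, the jar, the tape roll and the clay bust where they stand.

Things in the scene. Friction and masses are not known exactly. Their poses are not given: they have to be found in the camera images.
- carrier: Bottle carrier, 0.2 to 0.4 kg, lying plate down: aluminium plate 170 x 56 mm, 8 mm thick, grey hub in its middle, open black cup at one end, solid dark steel counterweight at the other. Origin: on the bore's axis at the plate's underside; z along the bore, out of the hub; x along the plate towards the cup. Through bore, 30 mm in diameter, with one flat, 10 mm from the axis, on the +x (cup) side.
- carrier_hub (a point): Top centre of the carrier's hub, 52 mm above the underside, same axes as the carrier. Grip the hub on its two parallel outer flats: 24 mm wide, 43 mm apart, facing +y and -y. Along x the hub spans -21.5 to +21.5 mm. The cup (40 mm across, centred at x = +62 mm) ends 8 mm below this point, the counterweight (32 mm across, at x = -64 mm) 26 mm below.
- spindle: Spindle of the mixer. Origin: on the axis, on the upper face of its dark round shoulder (44 mm across), where the carrier's underside comes to rest. z along the axis, outwards and up, leaning 25 degrees from vertical; x points to the side of the shaft's flat. Turns about z against a stiff drag (0.25 N m) and stays where left. The carrier, when fitted, has its axes along the spindle's.
- spindle_tip (a point): End of the spindle's shaft, on the axis, 46 mm out from the shoulder, axes as the spindle. The steel shaft is 27 mm in diameter with one flat 8.5 mm from the axis, on the +x side: 1.5 mm clearance all round in the carrier's bore. Its last 7 mm taper inwards by about a third.
- mixer: Paint mixer fixed to the desk: a grey foot 170 x 130 mm, 30 mm high, and a white drum 96 mm across, leaning 25 degrees towards the mixer's own -x (roughly to the robot's left), with the spindle on its upper end. Origin: on the desk, 20 mm in front (-x) of the foot's middle; z up. The spindle's origin is at (-20, 0, 130) mm; nothing of the mixer stands higher than the spindle's tip.
- bottle: White bottle, 66 mm across, 170 mm high, standing; origin at the centre of its underside. Bystander.
- jar: Glass jar with lid, 80 mm across, 85 mm high, standing; origin at the centre of its underside. Bystander.
- tape: Roll of tape lying flat, 90 mm across, 22 mm high; origin at the centre of its underside. Bystander.
- bust: Clay bust, 56 mm across, 104 mm high, standing; origin at the centre of its underside. Bystander.
Not all that is in view belongs to the job. What is shaped like the carrier but brown is not meant.

How it is judged:
At the end, for the whole second after the job is handed in: The carrier sits on the spindle, its underside within 3 mm of the shoulder, its origin within 5.5 mm of the spindle's, its axis within 4 degrees of the spindle's and its flat matched (within 17 degrees), at rest and released (z of carrier in the frame of spindle between -0.003 and 0.003 m and distance between carrier and spindle below 0.0055 m and angle between the z axis of carrier and the z axis of spindle, either way round below 0.07 rad and angle between the x axis of carrier and the x axis of spindle, either way round below 0.3 rad and linear speed of carrier below 0.02 m/s and angular speed of carrier below 0.1 rad/s); the robot touches nothing.
It fails at once if a bystander (bottle, jar, tape roll or bust) is moved by more than 30 mm (distance of any of bottle, jar, tape, bust from where it was at the start of the episode above 0.03 m).
It fails at once if the bottle, the jar or the bust is tipped over (angle between any of bottle, jar, bust's own z axis and vertical above 0.6 rad).
It also fails if it takes over 53 s, if anything falls off the work surface, if the arm or the gripper's body presses on something with over 40 N, if the wrist force passes 120 N, or if a joint passes its speed limit or range.

## Working session

There is one attempt and no reset: what is moved stays moved. The work goes in short steps, Python scripts to look and compute and a tool call to move; the robot and the scene stay as the last step left them, time stands still between calls to the robot, and variables do not carry over. Pictures are saved under pics/ and viewed, on a budget of 10 in all, crops included, one or two more only if the job needs it, and the job is handed in when it is done.

Besides the shell and the picture viewer there is one more tool, called after ">>>" as a command line: name --pt "numbers of a row" for each row, then --argument value for the rest. carry_out: Moves the arm, as the interface text tells. Its arguments: {"type":"object","properties":{"increments":{"type":"array"}},"required":["increments"]}

```bash
mkdir -p pics; cat > h.py <<'E'
from bench import *
import numpy as np, cv2
from scipy.spatial.transform import Rotation as R
def world(cam,p):
    return (np.linalg.inv(np.array(camera_params(cam)["view"]))@np.r_[p,1])[:3]
def proj(cam,P):
    c=camera_params(cam); q=np.array(c["view"])@np.r_[P,1]; q=np.array(c["K"])@q[:3]; return q[:2]/q[2]
E
python3 - <<'E'
from h import *
a=snapshot("scene");b=snapshot("side")
for c in("scene","side"):
    for l in("carrier","carrier_hub","spindle","spindle_tip","mixer","bottle","jar","tape","bust"):
        for d in landmark_of(l,c)[:3]: 
            w=world(c,d["xyz"]);print(c,l,round(d["p"],2),w.round(3),proj(c,w).round())
cv2.imwrite("pics/1.png",a);cv2.imwrite("pics/2.png",b)
o=get_obs();print(o["time_s"],o["tool_pos"],o["ee_rot"],o["width"])
E
```

```text
scene carrier 0.81 [ 0.622 -0.407 -0.001] [168. 313.]
scene carrier 0.68 [ 0.567 -0.194 -0.004] [238. 254.]
scene carrier 0.57 [ 0.402 -0.271  0.003] [182. 223.]
scene carrier_hub 0.95 [ 0.567 -0.199  0.053] [235. 242.]
scene carrier_hub 0.64 [ 0.402 -0.273  0.053] [178. 211.]
scene carrier_hub 0.59 [ 0.622 -0.406  0.046] [164. 302.]
scene spindle 0.65 [0.545 0.236 0.131] [370. 148.]
scene spindle 0.34 [ 0.789 -0.16  -0.   ] [300. 314.]
scene spindle_tip 0.61 [0.546 0.251 0.172] [378. 134.]
scene bottle 0.75 [0.775 0.185 0.004] [407. 242.]
scene jar 0.66 [ 0.786 -0.156 -0.003] [300. 313.]
scene tape 0.68 [0.401 0.004 0.001] [269. 183.]
scene tape 0.62 [0.545 0.235 0.131] [370. 148.]
scene bust 0.93 [ 0.768  0.018 -0.001] [355. 271.]
side carrier 0.93 [ 0.41  -0.271  0.002] [380. 260.]
side carrier 0.84 [ 0.623 -0.406 -0.002] [344. 212.]
side carrier 0.7 [ 0.564 -0.193 -0.001] [315. 248.]
side carrier_hub 0.86 [ 0.565 -0.195  0.052] [316. 231.]
side carrier_hub 0.74 [ 0.405 -0.273  0.052] [385. 244.]
side carrier_hub 0.6 [ 0.621 -0.41   0.053] [347. 196.]
side spindle 0.89 [0.546 0.236 0.133] [181. 290.]
side spindle_tip 0.71 [0.548 0.256 0.168] [170. 279.]
side mixer 0.78 [0.541 0.216 0.001] [197. 335.]
side bottle 0.71 [ 0.777  0.183 -0.002] [148. 277.]
side jar 0.56 [ 0.791 -0.157 -0.001] [247. 221.]
side tape 0.96 [0.4   0.008 0.001] [314. 317.]
side bust 0.7 [ 0.767  0.022 -0.002] [204. 251.]
1.0 [ 0.25699064 -0.56970651  0.23130871] [ 9.77631000e-01  2.10327427e-01 -1.15911724e-05  1.70921243e-05] 0.9976545385954123
```

View pics/1.png

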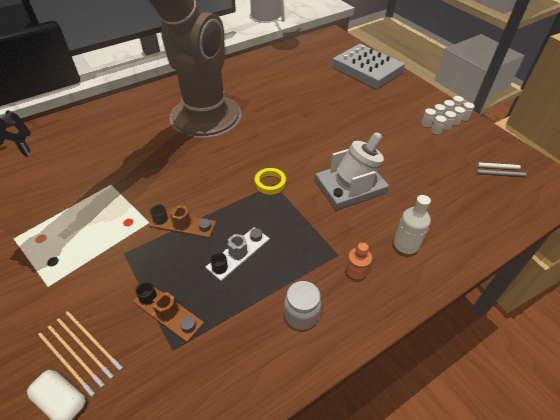

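View pics/2.png

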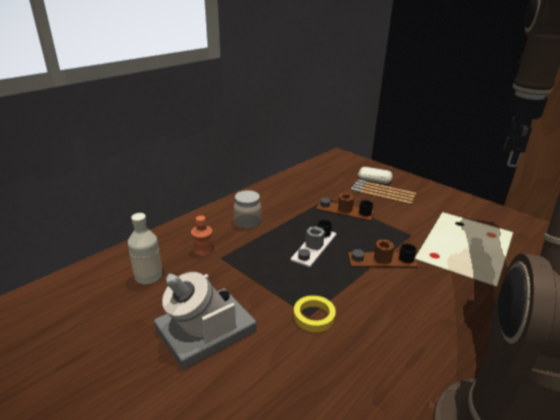

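Three things are carrier-shaped, by scene pixels: (238,250) aluminium with a grey hub, (180,220) brown, (168,310) brown. The first one fits the description. I'll confirm it in an enlarged crop next to the spindle.

```bash
python3 - <<'E'
from h import *
a=cv2.imread("pics/1.png");b=cv2.imread("pics/2.png")
f=lambda im,x,y,w:cv2.resize(im[y:y+w*3//4,x:x+w],(400,300),interpolation=cv2.INTER_CUBIC)
cv2.imwrite("pics/3.png",np.vstack([np.hstack([f(a,195,215,90),f(a,315,125,80)]),np.hstack([f(b,280,210,80),f(b,145,260,80)])]))
# pixel to plane
def ray(cam,uv,z):
    c=camera_params(cam);V=np.array(c["view"]);d=V[:3,:3].T@np.linalg.inv(c["K"])@np.r_[uv,1];o=-V[:3,:3].T@V[:3,3]
    return o+d*(z-o[2])/d[2]
print(ray("scene",(219,258),.044),ray("scene",(256,233),.026))
print(camera_params("wrist"),)
o=get_obs();print(R.from_quat(o["ee_rot"]).as_matrix().round(3), o["tool_pos"])
E
```

```text
[ 0.58269044 -0.25164252  0.044     ] [ 0.55389184 -0.13254923  0.026     ]
{'K': array([[360.53285516,   0.        , 280.33216797],
       [  0.        , 360.53285516, 209.3680654 ],
       [  0.        ,   0.        ,   1.        ]]), 'view': array([[ 4.10566481e-01, -9.11830651e-01,  1.71181944e-04,
        -6.26371193e-01],
       [-8.79051926e-01, -3.95757432e-01,  2.65788952e-01,
        -3.34724304e-02],
       [-2.42286767e-01, -1.09274512e-01, -9.64031225e-01,
         3.79030535e-01],
       [ 0.00000000e+00,  0.00000000e+00,  0.00000000e+00,
         1.00000000e+00]])}
[[ 0.912  0.411 -0.   ]
 [ 0.411 -0.912 -0.   ]
 [-0.     0.    -1.   ]] [ 0.25699064 -0.56970651  0.23130871]
```

View pics/3.png

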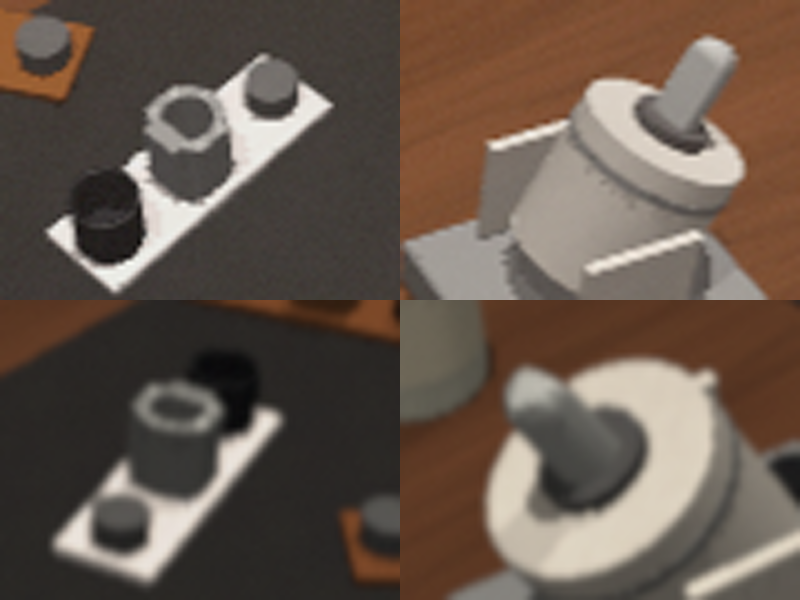

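The crop confirms the aluminium carrier with the grey hub at scene (238,250); its cup end points towards the lower left, to about (219,258). Next I'll go above the spindle and look down its axis to find the flat.

>>> carry_out --pt "62 -66 -5 -60 1" --pt "62 -66 -5 -60 1" --pt "62 -66 -5 -60 1" --pt "62 -66 -5 -60 1" --pt "62 -66 -5 -60 1" --pt "62 -66 -5 -60 1" --pt "62 -66 -5 -60 1" --pt "62 -66 -5 -60 1" --pt "62 -66 -5 -60 1" --pt "62 -66 -5 -60 1" --pt "62 -66 -5 -60 1" --pt "62 -66 -5 -60 1"

```text
time_s: 2.2
tool_pos: [0.4517, -0.0012, 0.265]
ee_rot: [0.742, 0.671, 0.0, 0.001]
ft_force: [0.5, -0.3, 0.4]
width: 1.001
```

```bash
cat >> h.py <<'E'
def go(P,psi):
    "increments to reach TCP P (m), tool-x yaw psi (deg)"
    o=get_obs();M=R.from_quat(o["ee_rot"]).as_matrix();d=M.T@(np.array(P)-o["tool_pos"])*100
    cur=np.degrees(np.arctan2(M[1,0],M[0,0]));t=-((psi-cur+180)%360-180)
    print("t",o["time_s"],"tcp",np.round(o["tool_pos"],4),"yaw",cur.round(1),"tilt",M[:,2].round(3),"q",np.round(o["joint_pos"],2),"F",np.round(o["ft_force"],1),"M",np.round(o["moment"],2),"w",round(o["width"],3))
    print("inc",d.round(2),"turn",t.round(1))
E
python3 -c "
from h import *
go([.547,.29,.26],84)"
```

```text
t 2.2 tcp [ 0.4517 -0.0012  0.265 ] yaw 84.3 tilt [ 0.001 -0.001 -1.   ] q [ 0.46  0.13 -0.62  1.92  0.08  1.12 -0.28] F [ 0.5 -0.3  0.4] M [-0.03 -0.02 -0.02] w 1.001
inc [29.93  6.57  0.49] turn 0.3
```

>>> carry_out --pt "30 6.5 0 0 1" --pt "30 6.5 0 0 1" --pt "30 6.5 0 0 1" --pt "30 6.5 0 0 1" --pt "30 6.5 0 0 1" --pt "30 6.5 0 0 1" --pt "30 6.5 0 0 1" --pt "30 6.5 0 0 1" --pt "30 6.5 0 0 1"

```text
time_s: 3.1
tool_pos: [0.5459, 0.2878, 0.2641]
ee_rot: [0.742, 0.671, -0.001, 0.0]
ft_force: [-0.0, 0.5, 0.2]
width: 0.998
```

```bash
python3 - <<'E'
from h import *
a=snapshot("wrist")
for l in("spindle","spindle_tip","mixer"):
    for d in landmark_of(l,"wrist")[:2]:
        w=world("wrist",d["xyz"]);print(l,round(d["p"],2),w.round(4),proj("wrist",w).round())
go([.547,.29,.26],84)
p=proj("wrist",[.547,.2535,.17]).astype(int);print(p)
c=a[max(0,p[1]-90):p[1]+90,max(0,p[0]-120):p[0]+120]
print("crop origin",max(0,p[0]-120),max(0,p[1]-90))
cv2.imwrite("pics/4full.png",a)
cv2.imwrite("pics/4.png",cv2.resize(c,None,fx=3,fy=3,interpolation=cv2.INTER_CUBIC))
# axes of image: world directions
c=camera_params("wrist")["view"];print(np.round(c,3))
E
```

```text
spindle 0.67 [0.5469 0.2326 0.1362] [286. 263.]
spindle_tip 0.93 [0.5537 0.2552 0.1723] [293. 254.]
mixer 0.77 [0.5431 0.2169 0.001 ] [282. 229.]
t 3.3 tcp [0.5463 0.2872 0.2648] yaw 84.1 tilt [ 0.001 -0.001 -1.   ] q [-0.07  0.46 -0.7   1.54  0.31  1.25 -0.92] F [ 0.3 -0.4  0.1] M [0.01 0.02 0.02] w 1.005
inc [0.29 0.04 0.48] turn 0.1
[284 255]
crop origin 164 165
[[ 0.995 -0.103  0.    -0.515]
 [-0.099 -0.959  0.266  0.285]
 [-0.027 -0.265 -0.964  0.502]
 [ 0.     0.     0.     1.   ]]
```

View pics/4.png

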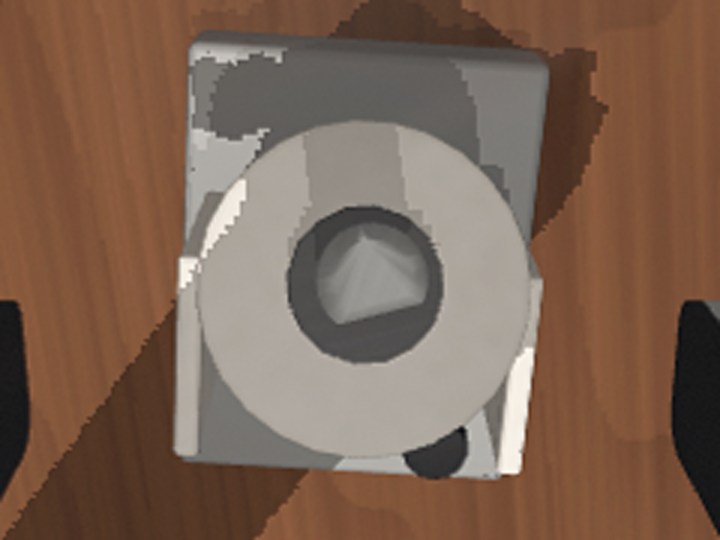

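The view looks almost straight down the spindle. The shaft's flat is the lower edge, from crop (340,323) to (425,302), so it faces roughly -y, away from the lean. I'll quantify that angle and the lean direction.

```bash
python3 - <<'E'
from h import *
c=camera_params("wrist");V=np.array(c["view"]);K=np.array(c["K"]);o=-V[:3,:3].T@V[:3,3]
ray=lambda uv:V[:3,:3].T@np.linalg.inv(K)@np.r_[uv,1]
full=lambda x,y:(164+x/3,165+y/3)
S=np.array([.546,.235,.132])
for lean in(78,81.5,85):
    l=np.radians(lean);n=np.array([np.sin(.4363)*np.cos(l),np.sin(.4363)*np.sin(l),np.cos(.4363)])
    ex=-np.array([np.cos(.4363)*np.cos(l),np.cos(.4363)*np.sin(l),-np.sin(.4363)]);ey=np.cross(n,ex)
    def hit(p,h):
        d=ray(full(*p));Q=S+n*h;t=n@(Q-o)/(n@d);r=o+t*d-Q;return np.array([r@ex,r@ey])*1000
    for h in(.039,.046):
        a,b=hit((340,323),h),hit((425,302),h);t=b-a;print(lean,h,a.round(1),b.round(1),"flat normal deg from antilean",np.degrees(np.arctan2(-t[0],t[1])).round(1))
    # shoulder circle and drum rim centres
    print(" shoulder",[hit(p,0).round(1) for p in((288,283),(442,283),(365,206),(365,362))])
    print(" foot edge dir", )
# foot top edges z=.03: near edge and sides
def pl(p,z):
    d=ray(full(*p));return (o+d*(z-o[2])/d[2])
q=[pl(p,.03) for p in((178,460),(498,478),(190,42),(548,58))];print(np.round(q,3))
for i,j in((0,1),(2,3),(0,2),(1,3)):
    t=q[j]-q[i];print(i,j,np.degrees(np.arctan2(t[1],t[0])).round(1),np.hypot(t[0],t[1]).round(3))
E
```

```text
78 0.039 [11.6 -6.4] [ 4.8 13.3] flat normal deg from antilean 19.2
78 0.046 [11.6 -6.7] [ 4.9 12.5] flat normal deg from antilean 19.2
 shoulder [array([  2.5, -20.2]), array([-1.7, 22. ]), array([-20.7,  -1.1]), array([21.6,  2.8])]
 foot edge dir
81.5 0.039 [11.3 -6. ] [ 5.5 14. ] flat normal deg from antilean 16.0
81.5 0.046 [11.2 -6.1] [ 5.6 13.4] flat normal deg from antilean 16.0
 shoulder [array([  1.3, -20.3]), array([-0.4, 22. ]), array([-20.8,   0. ]), array([21.7,  1.6])]
 foot edge dir
85 0.039 [11.  -5.7] [ 6.3 14.7] flat normal deg from antilean 12.9
85 0.046 [10.9 -5.6] [ 6.4 14.2] flat normal deg from antilean 12.9
 shoulder [array([  0.2, -20.4]), array([ 0.8, 21.9]), array([-20.7,   1.2]), array([21.8,  0.4])]
 foot edge dir
[[0.463 0.123 0.03 ]
 [0.588 0.102 0.03 ]
 [0.491 0.288 0.03 ]
 [0.617 0.27  0.03 ]]
0 1 -9.6 0.127
2 3 -8.5 0.127
0 2 80.2 0.168
1 3 80.2 0.17
```

```bash
python3 -c "
from h import *
go([.566,-.197,.16],104)"
```

```text
t 3.3 tcp [0.5463 0.2872 0.2648] yaw 84.1 tilt [ 0.001 -0.001 -1.   ] q [-0.07  0.46 -0.7   1.54  0.31  1.25 -0.92] F [ 0.3 -0.4  0.1] M [0.01 0.02 0.02] w 1.005
inc [-47.96   6.88  10.52] turn -19.9
```

>>> carry_out --pt "-48 6.9 10.5 -20 1" --pt "-48 6.9 10.5 -20 1" --pt "-48 6.9 10.5 -20 1" --pt "-48 6.9 10.5 -20 1" --pt "-48 6.9 10.5 -20 1" --pt "-48 6.9 10.5 -20 1" --pt "-48 6.9 10.5 -20 1" --pt "-48 6.9 10.5 -20 1" --pt "-48 6.9 10.5 -20 1" --pt "-48 6.9 10.5 -20 1" --pt "-48 6.9 10.5 -20 1" --pt "-48 6.9 10.5 -20 1"

```text
time_s: 4.5
tool_pos: [0.5657, -0.1978, 0.1592]
ee_rot: [0.616, 0.788, -0.0, -0.0]
ft_force: [0.8, 0.1, 0.4]
width: 1.0
```

```bash
python3 - <<'E'
from h import *
a=snapshot("wrist");cv2.imwrite("pics/5.png",a)
for l in("carrier","carrier_hub"):
    for d in landmark_of(l,"wrist")[:2]:
        w=world("wrist",d["xyz"]);print(l,round(d["p"],2),w.round(4),proj("wrist",w).round())
m=cut_out("carrier","wrist")
for d in m[:2]:
    k=d["pixels"].astype(np.uint8);print(d["p"],k.sum(),cv2.boundingRect(k))
go([.566,-.197,.018],104)
print(np.round(camera_params("wrist")["view"],4).tolist())
E
```

```text
carrier 0.88 [ 0.4066 -0.2699  0.0007] [ 82. 227.]
carrier 0.6 [ 0.567  -0.1916  0.0012] [280. 187.]
carrier_hub 0.97 [ 0.572  -0.1912  0.0556] [287. 204.]
0.91 12318 (0, 153, 180, 152)
0.65 13627 (248, 81, 73, 219)
t 4.7 tcp [ 0.567  -0.1941  0.1601] yaw 104.4 tilt [ 0.001 -0.    -1.   ] q [ 0.72  0.52 -0.65  1.71  0.36  1.03  0.2 ] F [0.6 0.3 0.5] M [0.   0.05 0.03] w 1.004
inc [-0.26 -0.18 14.21] turn 0.4
[[0.9688, 0.2479, 0.0003, -0.5023], [0.2389, -0.934, 0.2657, -0.3337], [0.0661, -0.2573, -0.9641, 0.2223], [0.0, 0.0, 0.0, 1.0]]
```

View pics/5.png

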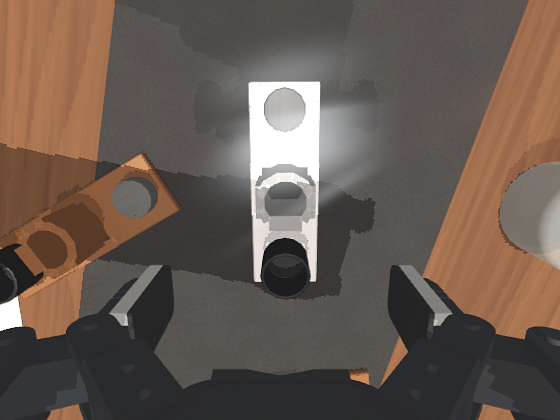

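The wrist view shows the carrier with its plate centred on column ~285 and aligned with the tool; the hub top is at about (287,200), and the cup is towards the image bottom. I'll get the offset from the plate ends.

```bash
python3 - <<'E'
from h import *
c=camera_params("wrist");V=np.array(c["view"]);K=np.array(c["K"]);o=-V[:3,:3].T@V[:3,3]
M=R.from_quat(get_obs()["ee_rot"]).as_matrix();T=np.array(get_obs()["tool_pos"])
for uv,z in(((249,83),.008),((320,83),.008),((254,280),.008),((317,280),.008),((285,110),.026),((286,170),.052)):
    d=V[:3,:3].T@np.linalg.inv(K)@np.r_[uv,1];p=o+d*(z-o[2])/d[2];print(uv,p.round(4),(M.T@(p-T)*1000).round(1))
E
```

```text
(249, 83) [ 0.5232 -0.1164  0.008 ] [ 86.1 -23.3 152. ]
(320, 83) [ 0.5765 -0.1028  0.008 ] [ 86.1  31.7 152.1]
(254, 280) [ 0.5653 -0.2783  0.008 ] [-81.1 -22.8 152.1]
(317, 280) [ 0.62   -0.2643  0.008 ] [-81.2  33.8 152.1]
(285, 110) [ 0.555  -0.1291  0.026 ] [ 66.    4.4 134.1]
(286, 170) [ 0.5656 -0.1682  0.052 ] [ 25.4   4.9 108.1]
```

>>> carry_out --pt "0.2 0.45 5 0 1" --pt "0.2 0.45 10 0 1" --pt "0.2 0.45 13 0 1" --pt "0.2 0.45 14.2 0 1" --pt "0.2 0.45 14.2 0 1" --pt "0.2 0.45 14.2 0 -1" --pt "0.2 0.45 14.2 0 -1" --pt "0.2 0.45 14.2 0 -1" --pt "0.2 0.45 14.2 0 -1" --pt "0.2 0.45 14.2 0 -1" --pt "0.2 0.45 14.2 0 -1" --pt "0.2 0.45 14.2 0 -1"

```text
time_s: 5.9
tool_pos: [0.5711, -0.1931, 0.0192]
ee_rot: [0.614, 0.789, -0.0, 0.001]
ft_force: [-2.7, -0.3, 7.6]
width: 0.49
```

>>> carry_out --pt "0 0 0 0 -1" --pt "0 0 0 0 -1" --pt "0 0 -1 0 -1" --pt "0 0 -2 0 -1" --pt "0 0 -3 0 -1" --pt "0 0 -5 0 -1" --pt "0 0 -7 0 -1" --pt "0 0 -9 0 -1" --pt "0 0 -10 0 -1" --pt "0 0 -10 0 -1" --pt "0 0 -10 0 -1" --pt "0 0 -10 0 -1"

```text
time_s: 7.1
tool_pos: [0.5699, -0.1924, 0.1163]
ee_rot: [0.614, 0.79, -0.0, -0.001]
ft_force: [-1.4, 1.0, -4.1]
width: 0.495
```

```bash
python3 - <<'E'
from h import *
go([.547,.2,.3],90)
a=snapshot("wrist");b=snapshot("side");cv2.imwrite("pics/6.png",np.hstack([cv2.resize(a,(400,300)),cv2.resize(b[150:300,250:450],(400,300))]))
for c in("wrist","side"):
  for l in("carrier","carrier_hub"):
    for d in landmark_of(l,c)[:3]:
        w=world(c,d["xyz"]);print(c,l,round(d["p"],2),w.round(4),proj(c,w).round())
E
```

```text
t 7.1 tcp [ 0.5699 -0.1924  0.1163] yaw 104.3 tilt [-0.002  0.    -1.   ] q [ 0.69  0.57 -0.63  1.74  0.4   0.96  0.16] F [-1.4  1.  -4.1] M [ 0.04 -0.02  0.04] w 0.495
inc [ 38.61   7.44 -18.35] turn 14.3
wrist carrier 0.94 [ 0.4086 -0.2717  0.0008] [ 50. 249.]
wrist carrier 0.76 [ 0.5709 -0.1891  0.0972] [281. 246.]
wrist carrier_hub 0.68 [ 0.5744 -0.192   0.1537] [289. 318.]
side carrier 0.83 [ 0.4083 -0.2712  0.0028] [381. 260.]
side carrier 0.78 [ 6.243e-01 -4.063e-01  1.000e-04] [344. 211.]
side carrier 0.68 [ 0.5637 -0.1912  0.0927] [317. 219.]
side carrier_hub 0.91 [ 0.5669 -0.1954  0.1502] [318. 199.]
side carrier_hub 0.86 [ 0.4057 -0.2731  0.0544] [385. 243.]
side carrier_hub 0.56 [ 0.6192 -0.4108  0.0491] [348. 197.]
```

View pics/6.png

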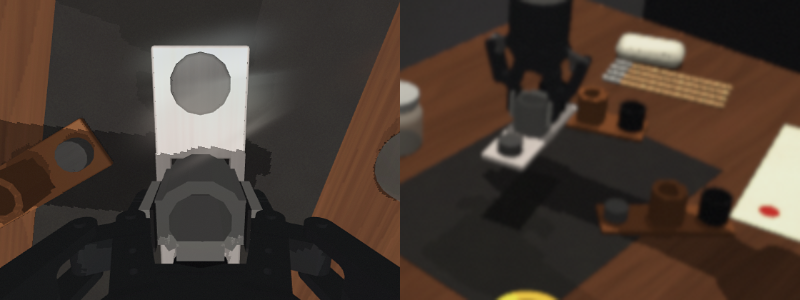

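The carrier is held level by its hub, with the plate pointing up the image in the wrist view. The tool cannot tilt, so I'll pivot the carrier in the grip about the pad line by means of the spindle's tip. First I'll carry it above the tip.

```bash
python3 -c "
from h import *
go([.549,.25,.24],91)"
```

```text
t 7.4 tcp [ 0.5704 -0.1923  0.1169] yaw 104.3 tilt [-0.001  0.    -1.   ] q [ 0.69  0.57 -0.63  1.74  0.4   0.96  0.16] F [ 0.2 -0.1 -2.6] M [ 0.01 -0.05  0.  ] w 0.495
inc [ 43.39   8.83 -12.29] turn 13.3
```

>>> carry_out --pt "2 0 -5 0 -1" --pt "5 1 -9 3 -1" --pt "9 2 -12.3 7 -1" --pt "14 3 -12.3 10 -1" --pt "18 4 -12.3 13.3 -1" --pt "22 5 -12.3 13.3 -1" --pt "26 6 -12.3 13.3 -1" --pt "30 7 -12.3 13.3 -1" --pt "34 8 -12.3 13.3 -1" --pt "38 8.8 -12.3 13.3 -1" --pt "42 8.8 -12.3 13.3 -1" --pt "43.4 8.8 -12.3 13.3 -1"

```text
time_s: 8.6
tool_pos: [0.5464, 0.2555, 0.2405]
ee_rot: [0.699, 0.715, 0.001, -0.001]
ft_force: [-0.4, 1.0, -2.2]
width: 0.499
```

```bash
python3 - <<'E'
from h import *
a=snapshot("wrist");b=snapshot("side");s=snapshot("scene")
go([.549,.25,.213],91)
for c in("wrist","side","scene"):
  for l in("carrier","carrier_hub","spindle_tip"):
    for d in landmark_of(l,c)[:3]:
        w=world(c,d["xyz"])
        if w[2]>.1:print(c,l,round(d["p"],2),w.round(4))
f=lambda im,x,y,w:cv2.resize(im[y:y+w*3//4,x:x+w],(400,300),interpolation=cv2.INTER_CUBIC)
cv2.imwrite("pics/7.png",np.vstack([np.hstack([f(b,110,190,160),f(s,300,60,160)]),np.hstack([cv2.resize(a,(400,300)),f(a,180,210,200)])]))
E
```

```text
t 8.75 tcp [0.5482 0.2508 0.2402] yaw 91.1 tilt [-0. -0. -1.] q [ 0.01  0.46 -0.73  1.6   0.33  1.2  -0.76] F [ 0.5 -1.9 -2.9] M [-0.06 -0.04  0.03] w 0.493
inc [-0.08  0.08  2.72] turn 0.1
wrist carrier 0.78 [0.5487 0.2506 0.2209]
wrist carrier_hub 0.8 [0.5525 0.2487 0.2748]
side carrier 0.86 [0.5438 0.2562 0.2194]
side carrier_hub 0.62 [0.5417 0.2546 0.2747]
side spindle_tip 0.59 [0.5487 0.2564 0.1693]
scene carrier 0.77 [0.5478 0.2507 0.2197]
scene carrier_hub 0.71 [0.5486 0.2493 0.2757]
scene spindle_tip 0.57 [0.5492 0.2491 0.1717]
```

View pics/7.png

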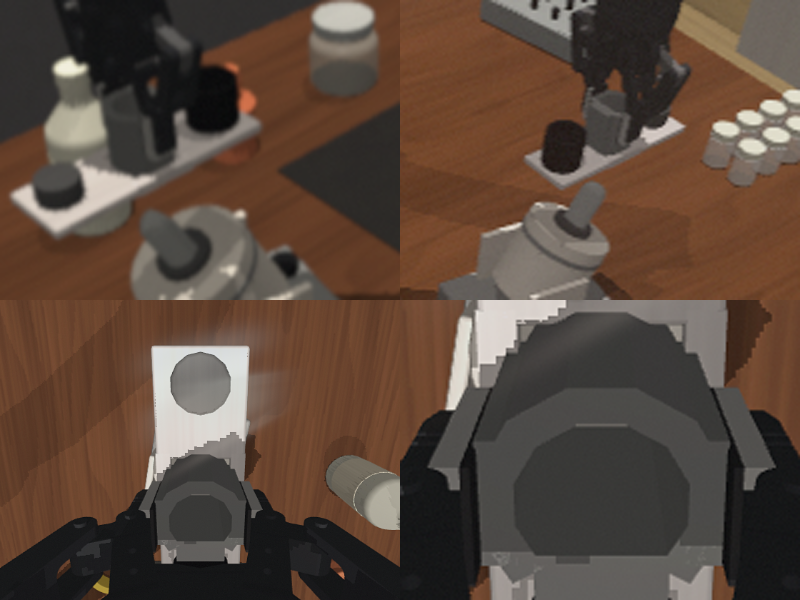

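The carrier hangs level above the tip (side and scene crops), counterweight on the lean side, and positions agree within a few mm. I'll lower it over the tip slowly.

>>> carry_out --pt "-0.05 0.1 2.5 0 -1" --pt "-0.05 0.1 4.5 0 -1" --pt "-0.05 0.1 5.0 0 -1" --pt "-0.05 0.1 5.2 0 -1" --pt "-0.05 0.1 5.4 0 -1" --pt "-0.05 0.1 5.6 0 -1" --pt "-0.05 0.1 5.6 0 -1"

```text
time_s: 9.9
tool_pos: [0.5495, 0.2499, 0.1848]
ee_rot: [0.701, 0.713, 0.0, -0.0]
ft_force: [-2.6, -0.1, -3.1]
width: 0.494
```

```bash
python3 -c "
from h import *
go([.549,.25,.181],91)"
```

```text
t 9.9 tcp [0.5495 0.2499 0.1848] yaw 91.0 tilt [ 0.  0. -1.] q [-0.    0.52 -0.71  1.67  0.37  1.1  -0.8 ] F [-2.6 -0.1 -3.1] M [ 0.19  0.44 -0.03] w 0.494
inc [ 0.01 -0.05  0.38] turn 0.0
```

>>> carry_out --pt "0 -0.05 0.2 0 -1" --pt "0 -0.05 0.4 0 -1" --pt "0 -0.05 0.5 0 -1" --pt "0 -0.05 0.5 0 -1"

```text
time_s: 10.3
tool_pos: [0.5489, 0.2496, 0.1797]
ee_rot: [0.701, 0.713, -0.0, -0.0]
ft_force: [-5.0, -0.2, 4.3]
width: 0.495
```

```bash
python3 -c "
from h import *
go([.549,.25,.181],91)"
```

```text
t 10.3 tcp [0.5489 0.2496 0.1797] yaw 91.0 tilt [-0. -0. -1.] q [-0.    0.52 -0.71  1.68  0.37  1.09 -0.8 ] F [-5.  -0.2  4.3] M [0.03 1.35 0.  ] w 0.495
inc [ 0.04  0.01 -0.13] turn 0.0
```

Contact is light. Now I'll pivot: swing the grip point towards the lean side while the tip holds the bore.

>>> carry_out --pt "0.2 -0.1 0 0 -1" --pt "0.4 -0.05 0 0 -1" --pt "0.6 0 0 0 -1" --pt "0.8 0.05 0.05 0 -1" --pt "0.8 0.05 0.05 0 -1"

```text
time_s: 10.8
tool_pos: [0.5492, 0.2523, 0.1787]
ee_rot: [0.702, 0.712, -0.004, 0.002]
ft_force: [-8.7, -13.3, 12.9]
width: 0.497
```

```bash
python3 -c "
from h import *
go([.549,.25,.181],91)"
```

```text
t 10.8 tcp [0.5492 0.2523 0.1787] yaw 90.8 tilt [-0.003 -0.009 -1.   ] q [-0.02  0.53 -0.7   1.67  0.38  1.1  -0.81] F [ -8.7 -13.3  12.9] M [-3.43  2.24  0.07] w 0.497
inc [-0.23 -0.02 -0.23] turn -0.2
```

>>> carry_out --pt "0.3 -0.2 0 0 -1" --pt "0.6 -0.2 0 0 -1" --pt "0.9 -0.15 0 0 -1" --pt "1.1 -0.15 0 0 -1" --pt "1.1 -0.15 0 0 -1"

```text
time_s: 11.3
tool_pos: [0.5487, 0.2602, 0.1768]
ee_rot: [0.703, 0.711, -0.005, 0.003]
ft_force: [-2.3, -17.2, -0.4]
width: 0.495
```

```bash
python3 - <<'E'
from h import *
go([.549,.25,.181],91)
b=snapshot("side");s=snapshot("scene")
f=lambda im,x,y,w:cv2.resize(im[y:y+w*3//4,x:x+w],(400,300),interpolation=cv2.INTER_CUBIC)
cv2.imwrite("pics/8.png",np.hstack([f(b,110,210,150),f(s,310,80,130)]))
E
```

```text
t 11.3 tcp [0.5487 0.2602 0.1768] yaw 90.7 tilt [-0.003 -0.013 -1.   ] q [-0.03  0.53 -0.7   1.66  0.38  1.1  -0.83] F [ -2.3 -17.2  -0.4] M [-4.17  0.67  0.11] w 0.495
inc [-1.03  0.01 -0.41] turn -0.3
```

View pics/8.png

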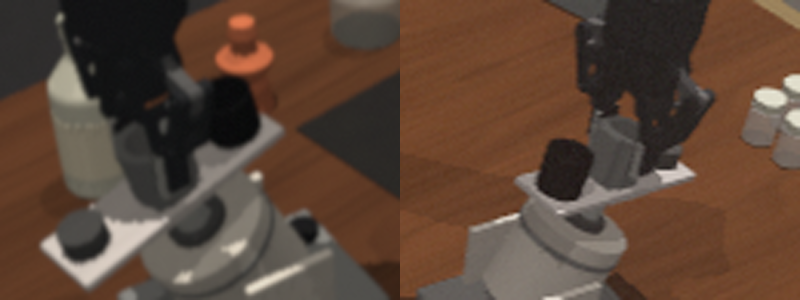

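The pivoting works: the plate now leans with the spindle (side crop) and the bore is over the tip. I'll push a little further and begin sliding along the axis.

>>> carry_out --pt "0.3 0 0 0 -1" --pt "0.6 0 0.1 0 -1" --pt "0.6 0 0.3 0 -1" --pt "0.5 0 0.6 0 -1" --pt "0.4 0 0.9 0 -1" --pt "0.4 0 0.9 0 -1"

```text
time_s: 12.0
tool_pos: [0.5487, 0.2686, 0.1707]
ee_rot: [0.702, 0.712, -0.002, 0.002]
ft_force: [-6.1, -9.7, 13.4]
width: 0.5
```

```bash
python3 -c "
from h import *
go([.5492,.2507,.1446],91)"
```

```text
t 12.0 tcp [0.5487 0.2686 0.1707] yaw 90.8 tilt [ 0.    -0.006 -1.   ] q [-0.05  0.54 -0.7   1.66  0.39  1.08 -0.85] F [-6.1 -9.7 13.4] M [-2.83  1.54 -0.08] w 0.5
inc [-1.77  0.02  2.62] turn -0.2
```

>>> carry_out --pt "-0.4 0 0.2 1 -1" --pt "-0.6 0 0.5 2 -1" --pt "-0.8 0 0.8 3 -1" --pt "-1.0 0 1.1 4 -1" --pt "-1.0 0 1.1 4 -1"

```text
time_s: 12.5
tool_pos: [0.5486, 0.2613, 0.158]
ee_rot: [0.726, 0.688, -0.0, 0.0]
ft_force: [1.3, -3.2, -1.8]
width: 0.496
```

```bash
python3 -c "
from h import *
go([.5492,.2507,.1446],91)"
```

```text
t 12.5 tcp [0.5486 0.2613 0.158 ] yaw 86.9 tilt [ 0.    -0.001 -1.   ] q [-0.04  0.54 -0.68  1.69  0.39  1.05 -0.9 ] F [ 1.3 -3.2 -1.8] M [-0.88 -0.21  0.11] w 0.496
inc [-1.05  0.11  1.34] turn -4.1
```

>>> carry_out --pt "-0.2 0 0.4 0 -1" --pt "-0.35 0 0.75 0 -1" --pt "-0.5 0 1.05 0 -1" --pt "-0.65 0 1.3 0 -1" --pt "-0.65 0 1.3 0 -1"

```text
time_s: 13.0
tool_pos: [0.5479, 0.2559, 0.146]
ee_rot: [0.725, 0.688, 0.0, 0.0]
ft_force: [0.1, -4.3, 4.8]
width: 0.496
```

```bash
python3 - <<'E'
from h import *
go([.5492,.2507,.1446],91)
b=snapshot("side");s=snapshot("scene")
f=lambda im,x,y,w:cv2.resize(im[y:y+w*3//4,x:x+w],(400,300),interpolation=cv2.INTER_CUBIC)
cv2.imwrite("pics/9.png",np.hstack([f(b,120,220,140),f(s,310,90,110)]))
E
```

```text
t 13.0 tcp [0.5479 0.2559 0.146 ] yaw 87.0 tilt [ 0.  0. -1.] q [-0.04  0.55 -0.67  1.71  0.39  1.02 -0.9 ] F [ 0.1 -4.3  4.8] M [-1.06  0.22 -0.01] w 0.496
inc [-0.52  0.16  0.14] turn -4.0
```

View pics/9.png

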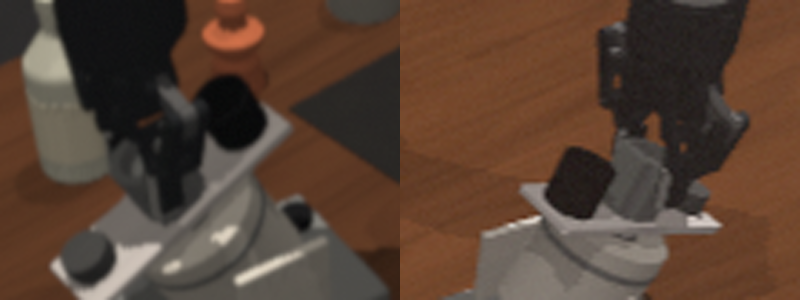

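The carrier is on the shaft, tilted with the spindle and almost home. I'll press along the axis until the force rises.

>>> carry_out --pt "-0.15 0 0.2 0 -1" --pt "-0.25 0 0.4 0 -1" --pt "-0.35 0 0.6 0 -1" --pt "-0.35 0 0.6 0 -1"

```text
time_s: 13.5
tool_pos: [0.5481, 0.2569, 0.1447]
ee_rot: [0.725, 0.689, 0.004, -0.001]
ft_force: [-7.6, -0.2, 32.8]
width: 0.496
```

```bash
python3 -c "
from h import *
go([.5492,.2507,.1446],91)"
```

```text
t 13.5 tcp [0.5481 0.2569 0.1447] yaw 87.1 tilt [ 0.005  0.006 -1.   ] q [-0.03  0.55 -0.68  1.71  0.39  1.01 -0.9 ] F [-7.6 -0.2 32.8] M [-0.63  2.29 -0.32] w 0.496
inc [-0.61  0.14  0.01] turn -3.9
```

It meets the shoulder at the expected height (33 N). I'll take off the load, open and rise.

>>> carry_out --pt "0 0 -0.4 0 -1" --pt "0 0 -0.4 0 1" --pt "0 0 -0.4 0 1" --pt "0 0 -0.4 0 1" --pt "0 0 -0.4 0 1" --pt "0 0 -0.4 0 1" --pt "0 0 -0.4 0 1"

```text
time_s: 14.2
tool_pos: [0.5475, 0.2523, 0.1436]
ee_rot: [0.726, 0.688, -0.0, -0.0]
ft_force: [-0.3, 1.2, 0.6]
width: 1.0
```

>>> carry_out --pt "0 0 -2 0 1" --pt "0 0 -5 0 1" --pt "0 0 -9 0 1" --pt "2 0 -12 0 1" --pt "4 0 -14 0 1" --pt "4 0 -14 0 1"

```text
time_s: 14.8
tool_pos: [0.5497, 0.2964, 0.2874]
ee_rot: [0.724, 0.689, 0.003, -0.0]
ft_force: [-0.2, 0.3, 0.7]
width: 0.998
```

```bash
python3 - <<'E'
from h import *
go([.547,.29,.27],87)
a=snapshot("wrist");b=snapshot("side");s=snapshot("scene")
for c in("wrist","side","scene"):
  for l in("carrier","carrier_hub","spindle","bottle","jar","tape","bust"):
    for d in landmark_of(l,c)[:3]:
        w=world(c,d["xyz"])
        if w[2]>.08 or l in("bottle","jar","tape","bust"):print(c,l,round(d["p"],2),w.round(4))
f=lambda im,x,y,w:cv2.resize(im[y:y+w*3//4,x:x+w],(400,300),interpolation=cv2.INTER_CUBIC)
cv2.imwrite("pics/10.png",np.vstack([np.hstack([f(b,120,220,140),f(s,310,90,110)]),np.hstack([cv2.resize(a,(400,300)),f(a,200,150,180)])]))
E
```

```text
t 14.8 tcp [0.5497 0.2964 0.2874] yaw 87.2 tilt [ 0.004  0.005 -1.   ] q [-0.07  0.46 -0.72  1.49  0.31  1.3  -0.87] F [-0.2  0.3  0.7] M [ 0.04 -0.02  0.02] w 0.998
inc [-0.66 -0.25  1.73] turn 0.2
wrist carrier 0.95 [0.5434 0.2335 0.1258]
wrist carrier_hub 0.61 [0.5509 0.2473 0.1725]
wrist spindle 0.6 [0.5489 0.2249 0.1294]
wrist bottle 0.61 [ 0.7788  0.1756 -0.0052]
wrist bust 0.41 [ 0.4044  0.0035 -0.0035]
side carrier 0.75 [0.5425 0.2338 0.1289]
side carrier_hub 0.72 [0.545  0.2554 0.1772]
side spindle 0.64 [0.5434 0.2385 0.1329]
side spindle 0.43 [0.5473 0.2568 0.1672]
side bottle 0.74 [ 7.762e-01  1.806e-01 -2.000e-04]
side jar 0.61 [ 0.7925 -0.156  -0.001 ]
side tape 0.59 [ 0.4032  0.0079 -0.0013]
side tape 0.57 [0.5408 0.2187 0.0018]
scene carrier 0.61 [0.5473 0.2367 0.13  ]
scene carrier_hub 0.58 [0.5487 0.2531 0.1794]
scene bottle 0.73 [0.7748 0.185  0.0032]
scene jar 0.58 [ 0.7862 -0.1585 -0.0019]
scene tape 0.84 [ 0.4     0.0062 -0.0006]
scene bust 0.57 [ 0.7693  0.0215 -0.0029]
scene bust 0.45 [0.7792 0.1869 0.0019]
```

View pics/10.png

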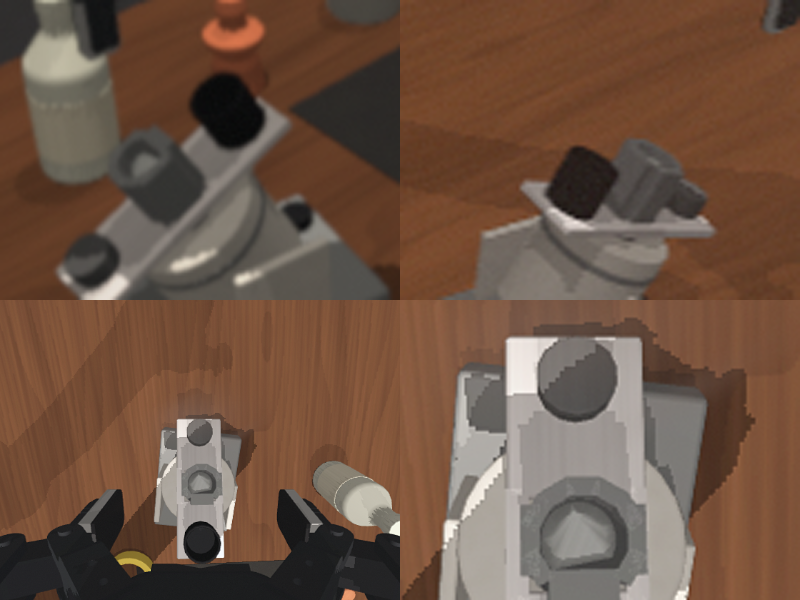

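It looks seated with the flats together, and the bystanders are unmoved. The network tilt is noisy (17–24°), so I'll do one overlay check of the predicted home pose against the pictures.

```bash
python3 - <<'E'
from h import *
l=np.radians(80.8);t=np.radians(25);n=np.array([np.sin(t)*np.cos(l),np.sin(t)*np.sin(l),np.cos(t)])
S=np.array([.5466,.2353,.130]);ex0=-np.array([np.cos(t)*np.cos(l),np.cos(t)*np.sin(l),-np.sin(t)]);ey0=np.cross(n,ex0)
a=np.radians(7);ex=ex0*np.cos(a)+ey0*np.sin(a);ey=np.cross(n,ex)
P=lambda x,y,z:S+(ex*x+ey*y+n*z)/1000
th=np.linspace(0,6.28,24)
L=[[P(*q) for q in((85,28,8),(85,-28,8),(-85,-28,8),(-85,28,8),(85,28,8))],[P(62+20*np.cos(i),20*np.sin(i),44) for i in th],[P(-64+16*np.cos(i),16*np.sin(i),26) for i in th],[P(15*np.cos(i),15*np.sin(i),52) for i in th]]
out=[]
for c,(x,y,w) in dict(side=(120,220,140),scene=(310,90,110),wrist=(200,150,180)).items():
    im=snapshot(c);k=400/w;im=cv2.resize(im[y:y+w*3//4,x:x+w],(400,300),interpolation=cv2.INTER_CUBIC)
    for q in L: cv2.polylines(im,[np.int32([(proj(c,p)-(x,y))*k for p in q])],False,(0,255,0),1)
    out.append(im)
cv2.imwrite("pics/11.png",np.vstack([np.hstack(out[:2]),np.hstack([out[2],out[2]*0])]))
o=get_obs();print(o["time_s"],o["ft_force"],o["width"])
E
```

```text
16.15 [ 0.19849916  0.01925421 -0.13523817] 1.0000543128107222
```

View pics/11.png

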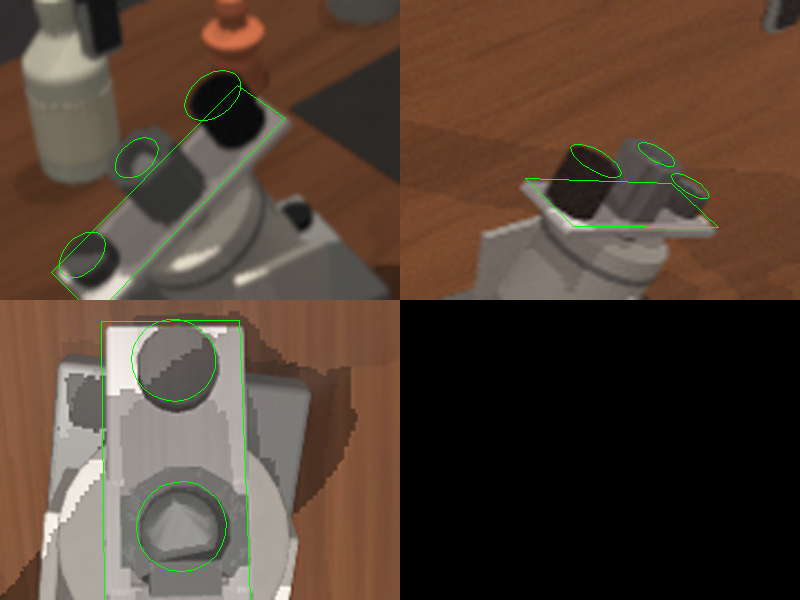

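The overlay of the predicted home pose matches tilt and yaw in all three views. The leftover offset is a uniform 2–3 mm, with the carrier sitting no higher than predicted. Handing in.

```bash
python3 -c "
from h import *
print(sign_off())"
```

```text
the job is handed in; nothing more can be done
None
```

I fitted the aluminium carrier onto the spindle, let go and handed the job in at about 16 s of robot time; no verdict was reported.

**How it was done:** The tool cannot tilt, so I gripped the hub on its flats and lowered it level over the spindle's tip. I then swung the grip point towards the lean side, so that the carrier pivoted in the pads to the 25° lean. While sliding it down the axis I turned it slightly towards the lean plane, until it met the shoulder at the expected height with about 33 N. The two brown look-alikes were left alone.

**Last checks:**
- **Seating:** The predicted home pose, drawn over all three camera views, matched in tilt and yaw. A uniform offset of about 2–3 mm remained, about as large as the calibration and my estimate of the spindle's position allow. The carrier sat no higher than predicted.
- **Flats:** They are visibly together. The remaining turn between them is not measured directly, but the bore's clearance limits it to about 8°.
- **Release:** The gripper is fully open, well clear of the carrier, and the wrist force reads close to zero.
- **Bystanders:** The bottle, jar, tape roll and bust read within about 10 mm of where they started, which is within detector noise.
- **Disagreement:** The networks' single-view tilt estimates ranged from 17° to 24°. I put this down to noise and relied on the overlay instead.

I viewed 11 pictures, one over the budget, for the final overlay check.

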